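# Set the upside-down cup rim-down in the drying board

## Robot

A 7-joint arm with a two-finger parallel gripper is mounted at the origin on the work surface; the furniture and walls round the work are solid. World frame = base frame: x ahead of the robot, y to its left, z up, the work surface at z = 0. Lengths are in m, angles in rad, forces in N, time in s.
With the tool pointing down it reaches from about 0.4 to 0.875 m from the base axis. Payload 19.3 kg.
Tool frame: the origin (TCP) lies between the finger pads; the fingertips stand 8 mm ahead of it and the grasp point (between the pads) lies 11 mm behind it; z points along the fingers, y is the line along which they close (so a half turn about z gives the same grasp; the last joint's range is limited). The gripper opens to 85 mm and grips with 20 to 120 N. Pads are 22 mm wide; open, the fingers measure 114 mm over their backs; the gripper's body (76 mm by 85 mm) begins 54 mm behind the grasp point. The pads swing forward as they close: fully open they stand 13 mm farther back than shut.
Start: joints at [-1.241, 0.521, -0.036, 1.599, 0.021, 1.021, -0.113], TCP at [0.243, 0.576, 0.239] pointing down, gripper open.
Joint ranges: [-2.91, 2.91], [-0.3, 2.13], [-1.5, 1.42], [0.17, 2.43], [-1.26, 4.41], [0.16, 1.93], [-2.52, 2.52]. Speed limits (rad/s): [1.89, 1.89, 2.39, 2.39, 3.01, 3.01, 3.01].

## Interface

Orientations are given as a unit quaternion [x, y, z, w].
In Python, from bench import ctrl gives the robot as it stands.
- The arm moves only by the tool jog_arm, never from a script. Its argument "moves" is a list of rows, each an object with "dp": the shift along the tool's x, y, z each as a share of 0.6 m, from -1 to 1, a list of three; "delta_rot": the turn, a rotation vector about the tool's x, y, z each as a share of 2 rad, from -1 to 1, a list of three; "claw": the opening, from -1 (shut) to 1 (fully open). In form: [{"dp": [x, y, z], "delta_rot": [ax, ay, az], "claw": claw}, ...]. A call has 1 to 5 rows; each row shifts and turns the commanded pose from where the row before left it, along the tool's axes as they then stand; what a row does not reach is not made up. A row lasts 1/8 s, in which the tool goes at most 62.5 mm and 10.7 degrees, less where a joint would pass 70% of its speed; a pose out of reach is approached as far as the arm can. A call with a number of a shift or a turn outside -1 to 1 is refused whole. A call with a gripper value outside its range is refused whole. The fingers move at their own pace and stop on an object; the grip force is fixed at half the most. Time passes only in rows, so rows that do not move let the fingers close. It gives the time, the measured TCP pose, the force, the opening and the grip force at its end, in the units of the state.
- ctrl.get_state(): the state, without advancing time (a new reading comes with each control period).
- ctrl.capture(name): name is "scene" or "side" or "wrist"; returns a dict with "img" (400x640x3 uint8, blue, green, red), "fx", "fy", "cx", "cy" (pixels), "xyz" and "rotation" of the camera in the world; the wrist camera has in their place "hand_eye" (4x4, takes a point from camera to tool coordinates, whose origin is the TCP and whose axes are the flange's). Camera axes: x right, y down, z forward; pixel columns grow to the right and rows downward; lengths in m; the calibration is good to about 2 mm. A picture is of the moment at which its call begins: read the wrist's pose just before it. There is no depth.
- ctrl.close_job(): hands the job in; it is judged then, once.
The state is a dict: "time_s": time; "joint_positions": joint angles; "joint_vel": joint speeds; "joint_torque": joint torques, N m; "tcp_pos": TCP position; "orientation": TCP orientation; "wrist_force": force on the tool from outside, world axes, zero at the start; "ft_torque": the same for the moment, N m; "finger_gap": finger opening in m; "gripper_force": force on a finger pad.
Only numpy, scipy, OpenCV 4.12 (cv2) and the standard library are available. Lean on these libraries where they do the work, as an engineer would, in place of code of your own. Each camera call takes 0.05 s, during which the arm holds its last target. There are 200 camera calls.

## Task

Two small clay cups of the same kind stand on the worktable, one upright and one upside down. Take the one that stands upside down and set it, still rim down, in the empty round pocket of the wooden drying board, so that its rim rests on the pocket's floor. Set it down rather than drop it, let go, and leave the upright cup where it is.

Things in the scene. Friction and masses are not known exactly. Their poses are not given: they have to be found in the camera images.
- cup_rim_down_centre (a point): centre (half-way up, on the axis) of the small brown clay cup that stands upside down, the one to move. It is 51 mm (its x) by 53 mm (its y) at the rim, about 38 mm across at the foot, 32 mm high as it stands upside down, about 60 g, hand-made; its walls widen evenly from foot to rim. Its z axis points from the foot to the open rim, so at the start z points down: foot on top, rim on the table 16 mm below this point. It can be gripped across the body at any yaw.
- cup_rim_up_centre (a point): centre (half-way up) of the second, equal clay cup, which stands upright, rim up (its z axis points up, from foot to rim). Not to be moved. Beside both cups: a closed wooden tool box, 114 mm high, between them and the robot; pots and a tape measure, under 100 mm high, along the table's far edge.
- stored_cup_centre (a point): centre (half-way up) of a low clay cup, 54 x 59 mm and 31 mm high, that already lies rim down in the other pocket of the board; it sits fast there. An obstacle only.
- empty_pocket (a point): centre of the floor of the empty round pocket in the light wooden drying board, 72 mm in diameter and 10 mm deep, so the board's top is 10 mm above this point. The board is fixed to the table, 210 x 100 mm and 22 mm thick; z is up, x runs along the board's length. The occupied pocket's centre lies 102 mm along +x.
Mind the look-alikes: they are no part of the job. Leave any orange look-alike of the part that bears cup_rim_down_centre alone.

How it is judged:
By the outcome, as a careful person would: the job done as asked, in the order asked, and still so for the second after the job is handed in, with the robot touching nothing.
It also fails if it takes over 35 s, if anything falls off the work surface, if the arm or the gripper's body presses on something with over 40 N, if the wrist force passes 120 N, or if a joint passes its speed limit or range.

## Working session

There is one attempt and no reset: what is moved stays moved. The work goes in short steps, Python scripts to look and compute and a tool call to move; the robot and the scene stay as the last step left them, time stands still between calls to the robot, and variables do not carry over. Pictures are saved under pics/ and viewed, at most 10 in all, crops included, and the job is handed in when it is done.

Besides the shell and the picture viewer there is one more tool, called after "Call:" by a JSON object that holds its "op" and its "data", one argument or row to a line. jog_arm: Moves the arm, as the interface text tells. Its arguments: {"type":"object","properties":{"moves":{"type":"array"}},"required":["moves"]}

```bash
mkdir -p pics; cat > h.py <<'E'
import numpy as np, cv2
from bench import ctrl
from scipy.spatial.transform import Rotation as R
def cap(n):
    s=ctrl.get_state(); c=ctrl.capture(n)
    if n=="wrist":
        T=np.eye(4);T[:3,:3]=R.from_quat(s["orientation"]).as_matrix();T[:3,3]=s["tcp_pos"]
        W=T@np.array(c["hand_eye"]); c["xyz"]=W[:3,3]; c["rotation"]=W[:3,:3]
    c["xyz"]=np.array(c["xyz"]);c["R"]=np.array(c["rotation"])
    if c["R"].shape!=(3,3): c["R"]=R.from_quat(c["R"]).as_matrix()
    return c
def ray(c,u,v,z):
    d=c["R"]@np.array([(u-c["cx"])/c["fx"],(v-c["cy"])/c["fy"],1]); o=c["xyz"]
    return o+d*(z-o[2])/d[2]
def proj(c,p):
    q=c["R"].T@(np.array(p)-c["xyz"]); return q[0]/q[2]*c["fx"]+c["cx"],q[1]/q[2]*c["fy"]+c["cy"]
E
python3 - <<'E'
from h import *
for n in("scene","side","wrist"):
    c=cap(n); cv2.imwrite(f"pics/{n}0.png",c["img"]); print(n,c["xyz"].round(3),c["R"].round(3).tolist(),c["fx"])
s=ctrl.get_state();print(s)
E
```

```text
scene [-0.056 -0.866  0.666] [[0.863, -0.274, 0.425], [-0.505, -0.506, 0.7], [0.023, -0.818, -0.575]] 480.83297410710776
side [ 0.047 -0.81   0.682] [[0.891, -0.282, 0.354], [-0.453, -0.56, 0.694], [0.003, -0.779, -0.627]] 367.52014127241824
wrist [0.175 0.604 0.373] [[0.39, 0.883, 0.263], [0.921, -0.373, -0.113], [-0.001, 0.286, -0.958]] 300.16986290870807
{'time_s': 0.15, 'joint_positions': array([-1.24122435,  0.52191009, -0.03636272,  1.59982917,  0.02122295,
        1.02110581, -0.11280982]), 'joint_vel': array([-0.00108215, -0.00354826, -0.00051571,  0.00025984,  0.00123369,
       -0.00038134, -0.00067806]), 'joint_torque': array([ 1.84146331e-03, -9.27391291e+01,  1.98056728e+00, -3.70059872e+01,
        1.79606146e-02,  6.29101298e-03, -3.33931189e-05]), 'tcp_pos': array([0.24317843, 0.57550255, 0.23885414]), 'orientation': array([ 1.98547970e-01,  9.80091075e-01, -4.29600356e-04, -5.68811181e-05]), 'wrist_force': array([-0.41912039, -0.4981815 , -0.30214828]), 'ft_torque': array([ 0.01028088, -0.05226888,  0.03710623]), 'gripper_force': 0.0, 'finger_gap': 0.08523997029810576}
```

View pics/scene0.png

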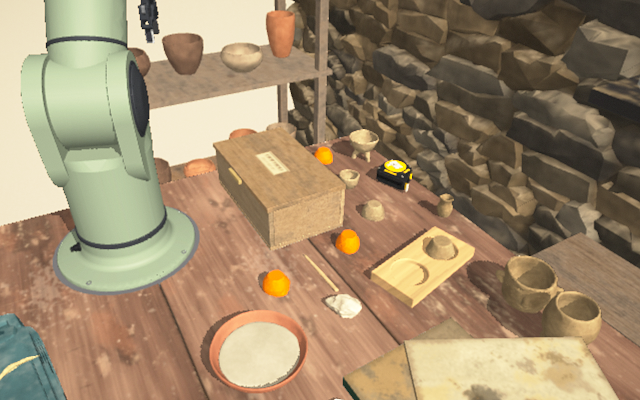

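View pics/side0.png

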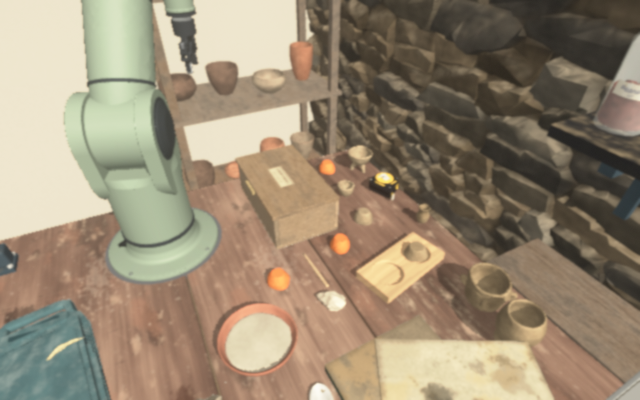

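The scene view shows the upside-down cup near (373,210), the upright one near (349,177), and the board with its empty pocket near (408,274). The side view agrees. I'll zoom in and take first estimates.

```bash
python3 - <<'E'
from h import *
c=cap("scene"); cv2.imwrite("pics/z.png",cv2.resize(c["img"][150:310,320:480],None,fx=3.7,fy=3.7,interpolation=cv2.INTER_CUBIC))
for n,u,v,z in(("foot",373,203,.032),("upright",349,177,.016),("pocketrim",408,274,.022),("stored",439,247,.03),("bl",371,272,.022),("br",417,295,.022),("tr",474,254,.022),("tl",433,229,.022),("boxcorner",343,188,.114),("boxfront",272,210,.114),("boxback",217,145,.114)):
    print(n,ray(c,u,v,z).round(3))
E
```

```text
foot [ 0.513 -0.162  0.032]
upright [ 0.54  -0.022  0.016]
pocketrim [ 0.444 -0.376  0.022]
stored [ 0.543 -0.351  0.03 ]
bl [ 0.384 -0.337  0.022]
br [ 0.423 -0.427  0.022]
tr [ 0.599 -0.396  0.022]
tl [ 0.58  -0.293  0.022]
boxcorner [ 0.416 -0.179  0.114]
boxfront [ 0.253 -0.178  0.114]
boxback [0.252 0.118 0.114]
```

View pics/z.png

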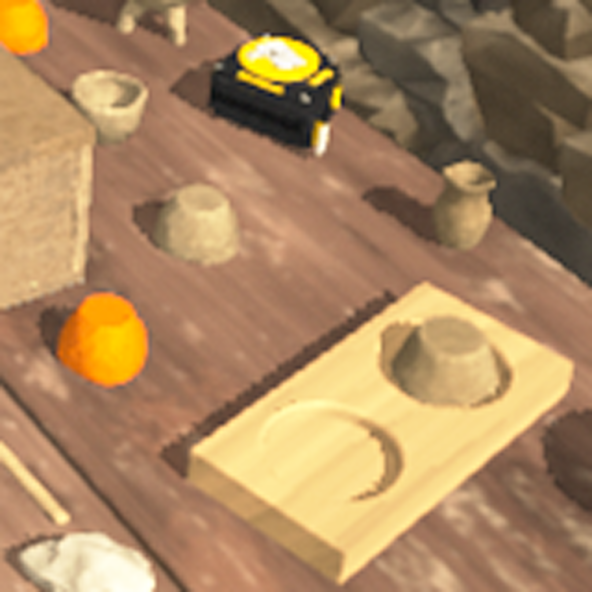

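The zoom confirms the inverted cup's foot near (374.6,204), at about (0.513,-0.163). The pocket is about (0.444,-0.376), with the board's yaw near 0.2 rad. I'll move over the cup at constant orientation.

Call:
{"op": "jog_arm", "data": {
  "moves": [
    {"dp": [-0.064, -0.0685, 0], "delta_rot": [0, 0, 0], "claw": 1},
    {"dp": [-0.064, -0.0685, 0], "delta_rot": [0, 0, 0], "claw": 1},
    {"dp": [-0.064, -0.0685, 0], "delta_rot": [0, 0, 0], "claw": 1},
    {"dp": [-0.064, -0.0685, 0], "delta_rot": [0, 0, 0], "claw": 1},
    {"dp": [-0.064, -0.0685, 0], "delta_rot": [0, 0, 0], "claw": 1}
  ]
}}

```text
time_s: 0.82
tcp_pos: [0.3405, 0.3099, 0.2394]
orientation: [0.199, 0.98, 0.0, 0.0]
wrist_force: [1.6, -0.5, 1.1]
finger_gap: 0.0853
gripper_force: 0.0
```

Call:
{"op": "jog_arm", "data": {
  "moves": [
    {"dp": [-0.064, -0.0685, 0], "delta_rot": [0, 0, 0], "claw": 1},
    {"dp": [-0.064, -0.0685, 0], "delta_rot": [0, 0, 0], "claw": 1},
    {"dp": [-0.064, -0.0685, 0], "delta_rot": [0, 0, 0], "claw": 1},
    {"dp": [-0.064, -0.0685, 0], "delta_rot": [0, 0, 0], "claw": 1},
    {"dp": [-0.064, -0.0685, 0], "delta_rot": [0, 0, 0], "claw": 1}
  ]
}}

```text
time_s: 1.45
tcp_pos: [0.4374, 0.0459, 0.2395]
orientation: [0.198, 0.98, 0.0, 0.0]
wrist_force: [1.3, 0.3, -1.2]
finger_gap: 0.0856
gripper_force: 0.0
```

Call:
{"op": "jog_arm", "data": {
  "moves": [
    {"dp": [-0.064, -0.0685, 0], "delta_rot": [0, 0, 0], "claw": 1},
    {"dp": [-0.064, -0.0685, 0], "delta_rot": [0, 0, 0], "claw": 1},
    {"dp": [-0.064, -0.0685, 0], "delta_rot": [0, 0, 0], "claw": 1},
    {"dp": [-0.064, -0.0685, 0], "delta_rot": [0, 0, 0], "claw": 1},
    {"dp": [0, 0, 0], "delta_rot": [0, 0, 0.09], "claw": 1}
  ]
}}

```text
time_s: 2.08
tcp_pos: [0.5145, -0.1682, 0.2391]
orientation: [0.289, 0.957, -0.001, 0.0]
wrist_force: [-0.6, 0.8, -0.6]
finger_gap: 0.0853
gripper_force: 0.0
```

Call:
{"op": "jog_arm", "data": {
  "moves": [
    {"dp": [0, 0, 0], "delta_rot": [0, 0, 0.09], "claw": 1},
    {"dp": [0, 0, 0], "delta_rot": [0, 0, 0.09], "claw": 1},
    {"dp": [0, 0, 0], "delta_rot": [0, 0, 0.09], "claw": 1},
    {"dp": [0, 0, 0], "delta_rot": [0, 0, 0.09], "claw": 1},
    {"dp": [0, 0, 0], "delta_rot": [0, 0, 0.09], "claw": 1}
  ]
}}

```text
time_s: 2.7
tcp_pos: [0.5144, -0.1635, 0.2392]
orientation: [0.676, 0.737, -0.0, -0.0]
wrist_force: [-0.3, 0.1, -0.3]
finger_gap: 0.0851
gripper_force: 0.0
```

Call:
{"op": "jog_arm", "data": {
  "moves": [
    {"dp": [0, 0, 0], "delta_rot": [0, 0, 0.09], "claw": 1},
    {"dp": [0, 0, 0], "delta_rot": [0, 0, 0.09], "claw": 1},
    {"dp": [0, 0, 0], "delta_rot": [0, 0, 0.09], "claw": 1},
    {"dp": [0, 0, 0], "delta_rot": [0, 0, 0.09], "claw": 1},
    {"dp": [0, 0, 0], "delta_rot": [0, 0, 0.09], "claw": 1}
  ]
}}

```text
time_s: 3.32
tcp_pos: [0.5145, -0.1635, 0.2393]
orientation: [0.929, 0.369, -0.0, -0.0]
wrist_force: [-0.6, 0.7, -0.3]
finger_gap: 0.0854
gripper_force: 0.0
```

Call:
{"op": "jog_arm", "data": {
  "moves": [
    {"dp": [0, 0, 0], "delta_rot": [0, 0, 0.09], "claw": 1},
    {"dp": [0, 0, 0], "delta_rot": [0, 0, 0.09], "claw": 1},
    {"dp": [0, 0, 0], "delta_rot": [0, 0, 0.09], "claw": 1},
    {"dp": [0, 0, 0], "delta_rot": [0, 0, 0], "claw": 1}
  ]
}}

```text
time_s: 3.82
tcp_pos: [0.5145, -0.1634, 0.239]
orientation: [0.994, 0.111, -0.0, 0.0]
wrist_force: [0.1, 0.6, -0.3]
finger_gap: 0.0854
gripper_force: 0.0
```

```bash
python3 - <<'E'
from h import *
s=ctrl.get_state();print(s["time_s"],s["joint_positions"].round(2))
c=cap("wrist"); cv2.imwrite("pics/w1.png",c["img"])
M=R.from_quat(s["orientation"]).as_matrix();print(M.round(3).tolist(),s["tcp_pos"],c["xyz"],proj(c,[.513,-.163,.032]))
np.save("w1",c["img"])
E
```

```text
3.825 [-0.44  0.55  0.93  1.86 -0.52  1.   -0.63]
[[0.975, 0.221, -0.001], [0.221, -0.975, -0.001], [-0.001, 0.0, -1.0]] [ 0.51447063 -0.16338574  0.23903832] [ 0.58531351 -0.14696081  0.37354313] (np.float64(321.03594221467597), np.float64(175.2337451210421))
```

View pics/w1.png

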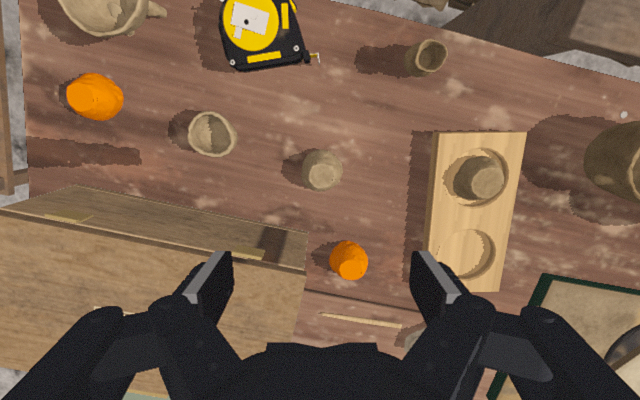

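The wrist view shows the inverted cup near (321,170), the upright one at (212,134), an orange look-alike at (349,260), and the board on the right with its empty pocket at (465,253). Next I'll measure the cup and the board corners.

```bash
python3 - <<'E'
from h import *
c=cap("wrist"); im=c["img"]
# board mask: light yellow wood
hsv=cv2.cvtColor(im,cv2.COLOR_BGR2HSV)
m=cv2.inRange(hsv,(14,60,150),(30,200,255)); m[:, :400]=0; m[310:]=0
m=cv2.morphologyEx(m,cv2.MORPH_CLOSE,np.ones((5,5)))
cs=max(cv2.findContours(m,0,2)[0],key=cv2.contourArea); print("board",cv2.minAreaRect(cs),cv2.approxPolyDP(cs,4,True)[:,0].tolist())
a=cv2.resize(im[140:200,290:355],None,fx=6,fy=6,interpolation=2); b=cv2.resize(im[120:300,415:535],None,fx=3,fy=3,interpolation=2)
o=np.zeros((560,780,3),np.uint8); o[:360,:390]=a; o[:540,400:760]=b; cv2.imwrite("pics/w2.png",o)
E
```

```text
board ((477.144775390625, 200.26336669921875), (184.0400390625, 99.83155822753906), 89.10482788085938) [[501, 108], [491, 109], [485, 125], [499, 123], [501, 133], [439, 134], [428, 250], [460, 275], [471, 292], [498, 291], [502, 268], [514, 260], [528, 260], [519, 251], [506, 250], [508, 234], [515, 230], [510, 220], [525, 217], [513, 216], [526, 132], [509, 133]]
```

View pics/w2.png

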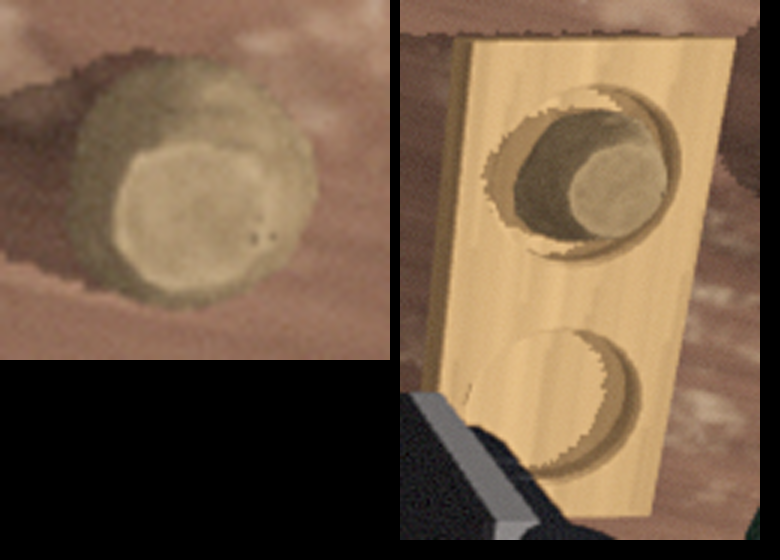

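```bash
python3 - <<'E'
from h import *
c=cap("wrist")
P={n:ray(c,u,v,z) for n,u,v,z in(("foot",321.8,176.2,.032),("rim",322.3,170,0.003),("TL",438.3,133.3,.022),("TR",527.3,132.7,.022),("BR",499,292,.022),("occ",476,178.2,.022),("emp",464.3,255,.022))}
for k,v in P.items(): print(k,v.round(4))
n=np.linalg.norm
print(n(P["TL"]-P["TR"]),n(P["TR"]-P["BR"]),n(P["occ"]-P["emp"]))
d=P["TR"]-P["BR"];print("yaw",np.arctan2(d[1],d[0]))
d=P["TR"]-P["TL"];print("yaw2",np.arctan2(d[0],-d[1]))
E
```

```text
foot [ 0.5121 -0.1641  0.032 ]
rim [ 0.5138 -0.1644  0.003 ]
TL [ 0.589  -0.2836  0.022 ]
TR [ 0.6125 -0.3829  0.022 ]
BR [ 0.4082 -0.4335  0.022 ]
occ [ 0.5491 -0.3453  0.022 ]
emp [ 0.4498 -0.3681  0.022 ]
0.10197642326484618 0.21045777743270844 0.10182452558880062
yaw 0.242795953771104
yaw2 0.23268224187155503
```

The measurements fit the given sizes: board width 102, length 210 and pocket spacing 102 mm. The cup is at (0.513,-0.164) and the pocket at (0.4495,-0.369). Now I'll descend.

Call:
{"op": "jog_arm", "data": {
  "moves": [
    {"dp": [-0.003, 0, 0.08], "delta_rot": [0, 0, 0], "claw": 1},
    {"dp": [0, 0, 0.08], "delta_rot": [0, 0, 0], "claw": 1},
    {"dp": [0, 0, 0.08], "delta_rot": [0, 0, 0], "claw": 1},
    {"dp": [0, 0, 0.06], "delta_rot": [0, 0, 0], "claw": 1},
    {"dp": [0, 0, 0], "delta_rot": [0, 0, 0], "claw": 1}
  ]
}}

```text
time_s: 4.6
tcp_pos: [0.5116, -0.1639, 0.0579]
orientation: [0.994, 0.111, -0.002, -0.001]
wrist_force: [0.6, 0.3, 0.7]
finger_gap: 0.0851
gripper_force: 0.0
```

Call:
{"op": "jog_arm", "data": {
  "moves": [
    {"dp": [0, 0, 0.03], "delta_rot": [0, 0, 0], "claw": 1},
    {"dp": [0, 0, 0.03], "delta_rot": [0, 0, 0], "claw": 1},
    {"dp": [0, 0, 0.005], "delta_rot": [0, 0, 0], "claw": 1},
    {"dp": [0, 0, 0], "delta_rot": [0, 0, 0], "claw": 1}
  ]
}}

```text
time_s: 5.1
tcp_pos: [0.5128, -0.1641, 0.0204]
orientation: [0.994, 0.111, -0.0, 0.0]
wrist_force: [0.9, 0.3, 0.4]
finger_gap: 0.0855
gripper_force: 0.0
```

```bash
python3 - <<'E'
from h import *
s=ctrl.get_state();print(s["tcp_pos"],s["joint_positions"].round(2))
c=cap("wrist"); cv2.imwrite("pics/w3.png",c["img"])
E
```

```text
[ 0.51277941 -0.16410301  0.02042785] [-0.21  0.84  0.59  1.99 -0.85  0.58 -0.38]
```

View pics/w3.png

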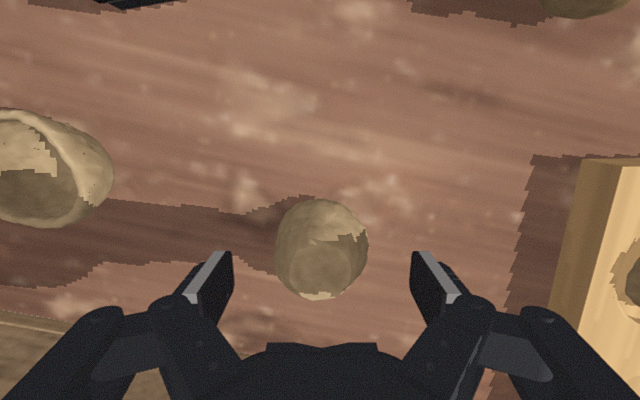

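The cup, near (321,250), sits midway between the pads. Close.

Call:
{"op": "jog_arm", "data": {
  "moves": [
    {"dp": [0, 0, 0], "delta_rot": [0, 0, 0], "claw": -1},
    {"dp": [0, 0, 0], "delta_rot": [0, 0, 0], "claw": -1},
    {"dp": [0, 0, 0], "delta_rot": [0, 0, 0], "claw": -1},
    {"dp": [0, 0, 0], "delta_rot": [0, 0, 0], "claw": -1},
    {"dp": [0, 0, 0], "delta_rot": [0, 0, 0], "claw": -1}
  ]
}}

```text
time_s: 5.78
tcp_pos: [0.513, -0.1641, 0.021]
orientation: [0.994, 0.11, 0.0, -0.0]
wrist_force: [-2.5, 0.7, 15.1]
finger_gap: 0.0427
gripper_force: 58.2
```

Call:
{"op": "jog_arm", "data": {
  "moves": [
    {"dp": [0, 0, 0], "delta_rot": [0, 0, 0], "claw": -1},
    {"dp": [0, 0, 0], "delta_rot": [0, 0, 0], "claw": -1}
  ]
}}

```text
time_s: 6.02
tcp_pos: [0.513, -0.1641, 0.021]
orientation: [0.994, 0.11, 0.0, -0.0]
wrist_force: [-3.0, 0.9, 15.3]
finger_gap: 0.0423
gripper_force: 58.2
```

Call:
{"op": "jog_arm", "data": {
  "moves": [
    {"dp": [0, 0, -0.02], "delta_rot": [0, 0, 0], "claw": -1},
    {"dp": [0, 0, -0.03], "delta_rot": [0, 0, 0], "claw": -1},
    {"dp": [0, 0, -0.04], "delta_rot": [0, 0, 0], "claw": -1},
    {"dp": [0, 0, -0.04], "delta_rot": [0, 0, 0], "claw": -1},
    {"dp": [0, 0, 0], "delta_rot": [0, 0, 0], "claw": -1}
  ]
}}

```text
time_s: 6.65
tcp_pos: [0.5136, -0.1641, 0.1005]
orientation: [0.994, 0.111, 0.001, 0.0]
wrist_force: [0.1, -0.1, -1.1]
finger_gap: 0.0421
gripper_force: 58.0
```

```bash
python3 - <<'E'
from h import *
s=ctrl.get_state();print(s["tcp_pos"],s["joint_positions"].round(2))
c=cap("wrist"); a=c["img"][180:400,200:440]
d=cap("scene"); u,v=map(int,proj(d,s["tcp_pos"])); print(u,v); b=d["img"][v-60:v+60,u-60:u+60]
o=np.zeros((480,800,3),np.uint8); o[:330,:360]=cv2.resize(a,(360,330)); o[:430,365:795]=cv2.resize(b,(430,430),interpolation=2)
cv2.imwrite("pics/w4.png",o)
E
```

```text
[ 0.51362103 -0.1641121   0.10046881] [-0.3   0.73  0.73  1.97 -0.73  0.73 -0.47]
376 178
```

View pics/w4.png

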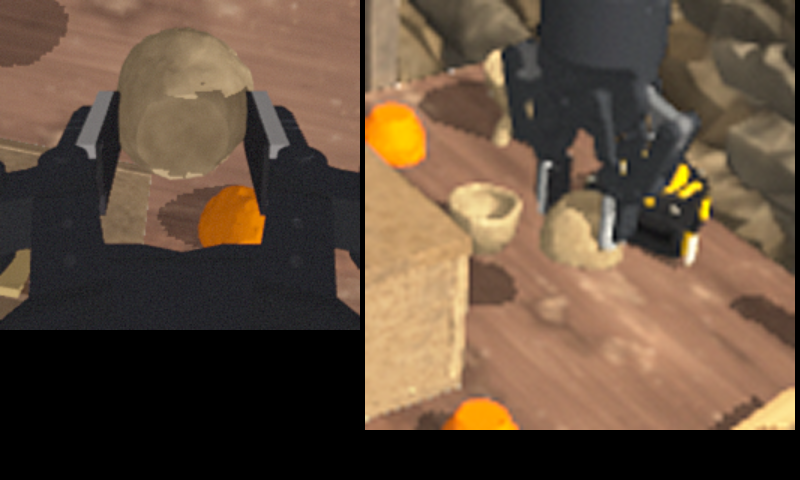

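The cup is held level between the pads, well clear of the table, and the upright cup is undisturbed. Next I'll carry it over the pocket.

Call:
{"op": "jog_arm", "data": {
  "moves": [
    {"dp": [-0.02, 0.03, 0], "delta_rot": [0, 0, 0], "claw": -1},
    {"dp": [-0.05, 0.08, 0], "delta_rot": [0, 0, 0], "claw": -1},
    {"dp": [-0.05, 0.08, 0], "delta_rot": [0, 0, 0], "claw": -1},
    {"dp": [-0.04, 0.08, 0], "delta_rot": [0, 0, 0], "claw": -1},
    {"dp": [-0.02, 0.039, 0], "delta_rot": [0, 0, 0], "claw": -1}
  ]
}}

```text
time_s: 7.38
tcp_pos: [0.4464, -0.3714, 0.0979]
orientation: [0.994, 0.109, -0.001, 0.0]
wrist_force: [-0.1, 0.9, 0.0]
finger_gap: 0.0424
gripper_force: 58.1
```

Call:
{"op": "jog_arm", "data": {
  "moves": [
    {"dp": [0, 0, 0], "delta_rot": [0, 0, 0], "claw": -1},
    {"dp": [0, 0, 0], "delta_rot": [0, 0, 0], "claw": -1}
  ]
}}

```text
time_s: 7.62
tcp_pos: [0.4482, -0.3678, 0.0977]
orientation: [0.994, 0.111, -0.0, -0.0]
wrist_force: [0.1, 1.0, -0.1]
finger_gap: 0.0426
gripper_force: 58.1
```

```bash
python3 - <<'E'
from h import *
s=ctrl.get_state();print(s["tcp_pos"],s["joint_positions"].round(2),s["orientation"].round(4))
M=R.from_quat(s["orientation"]).as_matrix();print("to go, share",(M.T@(np.array([.4494,-.369,.033])-s["tcp_pos"])/.6).round(4))
c=cap("wrist"); cv2.imwrite("pics/w5.png",c["img"]); print(proj(c,[.4494,-.369,.022]))
E
```

```text
[ 0.44815033 -0.36779528  0.09774571] [ 0.13  0.77  0.7   1.86 -0.69  0.78 -0.15] [ 9.938e-01  1.108e-01 -3.000e-04 -5.000e-04]
to go, share [0.0016 0.0025 0.1079]
(np.float64(323.92595619375675), np.float64(209.95309298389532))
```

View pics/w5.png

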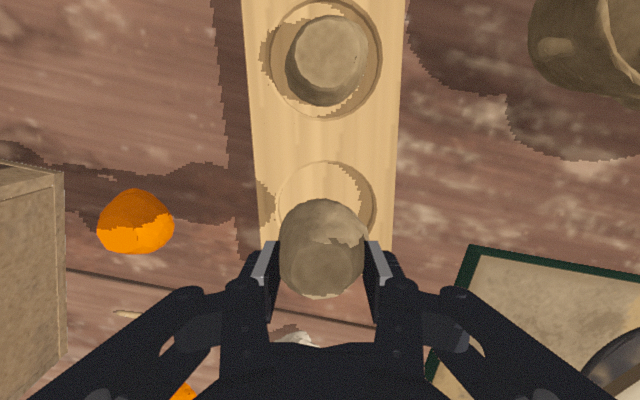

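The held cup is above the pocket, whose rim spans about 273–377 px and centres at 325, against 324 predicted. The last descent is in two stages.

Call:
{"op": "jog_arm", "data": {
  "moves": [
    {"dp": [0.0016, 0.0025, 0.03], "delta_rot": [0, 0, 0], "claw": -1},
    {"dp": [0, 0, 0.03], "delta_rot": [0, 0, 0], "claw": -1},
    {"dp": [0, 0, 0.025], "delta_rot": [0, 0, 0], "claw": -1},
    {"dp": [0, 0, 0.012], "delta_rot": [0, 0, 0], "claw": -1},
    {"dp": [0, 0, 0], "delta_rot": [0, 0, 0], "claw": -1}
  ]
}}

```text
time_s: 8.3
tcp_pos: [0.4491, -0.3699, 0.0396]
orientation: [0.994, 0.11, -0.0, -0.0]
wrist_force: [0.2, 0.1, -0.5]
finger_gap: 0.0423
gripper_force: 58.1
```

Call:
{"op": "jog_arm", "data": {
  "moves": [
    {"dp": [0, 0, 0.003], "delta_rot": [0, 0, 0], "claw": -1},
    {"dp": [0, 0, 0.003], "delta_rot": [0, 0, 0], "claw": -1},
    {"dp": [0, 0, 0.002], "delta_rot": [0, 0, 0], "claw": -1},
    {"dp": [0, 0, 0], "delta_rot": [0, 0, 0], "claw": -1}
  ]
}}

```text
time_s: 8.8
tcp_pos: [0.4494, -0.3698, 0.0353]
orientation: [0.994, 0.111, 0.0, 0.0]
wrist_force: [0.3, -0.8, -0.4]
finger_gap: 0.0426
gripper_force: 58.1
```

Call:
{"op": "jog_arm", "data": {
  "moves": [
    {"dp": [0, 0, 0.002], "delta_rot": [0, 0, 0], "claw": -1},
    {"dp": [0, 0, 0.001], "delta_rot": [0, 0, 0], "claw": -1},
    {"dp": [0, 0, 0], "delta_rot": [0, 0, 0], "claw": -1}
  ]
}}

```text
time_s: 9.18
tcp_pos: [0.4494, -0.3699, 0.0335]
orientation: [0.994, 0.111, -0.0, -0.0]
wrist_force: [-0.4, -0.1, -0.3]
finger_gap: 0.0423
gripper_force: 58.0
```

Call:
{"op": "jog_arm", "data": {
  "moves": [
    {"dp": [0, 0, 0.001], "delta_rot": [0, 0, 0], "claw": -1},
    {"dp": [0, 0, 0], "delta_rot": [0, 0, 0], "claw": -1}
  ]
}}

```text
time_s: 9.43
tcp_pos: [0.4495, -0.3699, 0.0332]
orientation: [0.994, 0.111, 0.0, -0.0]
wrist_force: [-0.9, 2.0, 6.9]
finger_gap: 0.0425
gripper_force: 59.8
```

Contact came at the expected height (+7 N). Release and retreat.

Call:
{"op": "jog_arm", "data": {
  "moves": [
    {"dp": [0, 0, 0], "delta_rot": [0, 0, 0], "claw": 0.4},
    {"dp": [0, 0, 0], "delta_rot": [0, 0, 0], "claw": 0.7},
    {"dp": [0, 0, 0], "delta_rot": [0, 0, 0], "claw": 1},
    {"dp": [0, 0, 0], "delta_rot": [0, 0, 0], "claw": 1},
    {"dp": [0, 0, 0], "delta_rot": [0, 0, 0], "claw": 1}
  ]
}}

```text
time_s: 10.05
tcp_pos: [0.4494, -0.3698, 0.0329]
orientation: [0.994, 0.111, -0.0, -0.0]
wrist_force: [0.7, 0.1, 0.4]
finger_gap: 0.0856
gripper_force: 0.0
```

Call:
{"op": "jog_arm", "data": {
  "moves": [
    {"dp": [0, 0, -0.03], "delta_rot": [0, 0, 0], "claw": 1},
    {"dp": [0, 0, -0.06], "delta_rot": [0, 0, 0], "claw": 1},
    {"dp": [0, 0, -0.08], "delta_rot": [0, 0, 0], "claw": 1},
    {"dp": [0, 0, -0.08], "delta_rot": [0, 0, 0], "claw": 1},
    {"dp": [0, 0, 0], "delta_rot": [0, 0, 0], "claw": 1}
  ]
}}

```text
time_s: 10.68
tcp_pos: [0.4503, -0.371, 0.1872]
orientation: [0.994, 0.11, 0.002, 0.002]
wrist_force: [-0.3, 0.6, -0.7]
finger_gap: 0.0851
gripper_force: 0.0
```

```bash
python3 - <<'E'
from h import *
c=cap("wrist"); d=cap("scene")
o=np.zeros((580,800,3),np.uint8); o[:300,:480]=cv2.resize(c["img"],(480,300)); o[:400,490:]=cv2.resize(d["img"][150:310,340:464],(310,400),interpolation=2)
u,v=map(int,proj(c,[.4494,-.369,.022]));print(u,v,c["img"].shape); o[305:575,:270]=cv2.resize(c["img"][v-50:v+50,u-50:u+50],(270,270),interpolation=2)
cv2.imwrite("pics/w6.png",o)
E
```

```text
319 183 (400, 640, 3)
```

View pics/w6.png

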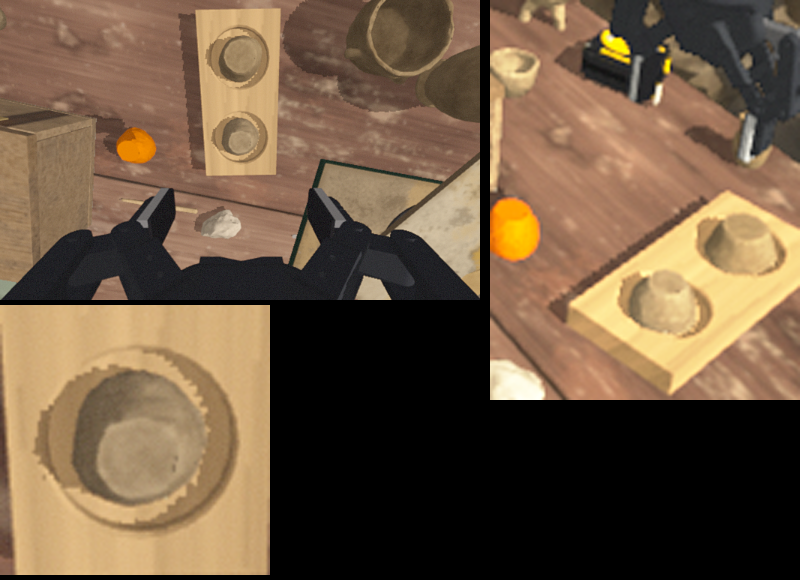

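The cup stands rim down and level inside the pocket, with clearance all round. The gripper is clear and the upright cup has not moved. I'm handing in.

Call:
{"op": "jog_arm", "data": {
  "moves": [
    {"dp": [0, 0, 0], "delta_rot": [0, 0, 0], "claw": 1},
    {"dp": [0, 0, 0], "delta_rot": [0, 0, 0], "claw": 1}
  ]
}}

```text
time_s: 11.02
tcp_pos: [0.4491, -0.3697, 0.1823]
orientation: [0.994, 0.111, -0.001, -0.0]
wrist_force: [0.5, -1.0, -0.3]
finger_gap: 0.0851
gripper_force: 0.0
```

```bash
python3 -c "
from bench import ctrl
print(ctrl.close_job())"
```

```text
the job is handed in; nothing more can be done
None
```

The upside-down cup was set rim down in the empty pocket and released, with the gripper clear and the upright cup left where it was; I handed the job in at about 11 s, and no verdict came back.

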